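# Seal the storage jar by pressing its stopper lid in square

### The job

Close the glass storage jar for putting away: pick its wooden lid up off the worktop by the knob, set it level in the jar's mouth and let it go, then drive it down fully home by pressing on its rim with closed fingertips, a few millimetres at a time on alternating sides, so that the tight rubber seal swallows it level and it never cocks. The glass is thin: never bear down on the jar with more than about 30 N (the lid is too tight to go in that way from its middle), do not shove or tip the jar, and leave the tin, the clothes peg and the teaspoon beside the work alone.

Things in the scene. Friction and masses are not known exactly. Their poses are not given: they have to be found in the camera images.
- jar: Clear glass storage jar, a plain upright cylinder, 107 mm outside diameter, 115 mm tall, wall 5 mm, 0.75 kg, loose, standing on the cork trivet. Origin: centre of its underside; z up along its axis. Its thin glass stands about 33 N from above, the weight of jar and lid not counted.
- jar_mouth (a point): Centre of the jar's mouth, in the plane of its glass rim, 115 mm above the jar's origin; z up.
- jar_seal (a point): Centre of the black rubber lip seal that lines the mouth, 5 mm below the rim, free inner diameter 89 mm. It grips the lid's plug by friction; how hard varies. Pressed over its middle the lid needs 15 N at first, 35 to 45 N near the end; pressed near its rim about half: the pressed side sinks, the far side rises a fifth as much. The lid stays where it is left and does not spring back.
- lid: Stopper lid of pale wood, about 0.16 kg, loose; at first it lies on the worktop on its plug, knob up. Origin: centre of the plug's underside; z up. From the bottom: plug, 16 mm deep, tapering from 91.4 to 88 mm diameter at its foot; flange, 107 mm diameter, 9 mm thick, flat on top, 25 mm above the origin. Press the flange about 42 mm from the axis, between knob and edge.
- lid_knob (a point): Middle of the lid's round knob, 38 mm above the lid's origin; the knob is 24 mm in diameter and stands from 25 to 51 mm above the origin.
- lid_seat (a point): Centre of the underside of the flange, 16 mm above the lid's origin. Its height over jar_mouth is how far the lid has yet to go: about 10 mm when it is set in the mouth and rests on the seal, 0 when home, with the flange on the glass rim all round.
- trivet: Round cork trivet, 148 mm diameter, 9 mm thick, fixed on the worktop; origin at the centre of its underside. The jar stands on it.
- tin: Round food tin, 75 mm diameter, 58 mm tall, standing to the left of the lid. Bystander.
- peg: Wooden clothes peg, 72 mm long, lying between the lid and the tin. Bystander.
- teaspoon: Steel teaspoon, 132 mm long, lying to the right of the jar. Bystander.

How it is judged (in metres and radians):
On the way:
1. the lid is set in the jar's mouth, level, and let go (z of lid_seat in the frame of jar_mouth below 0.0135 m and horizontal distance between lid_seat and jar_mouth below 0.005 m and angle between the z axis of lid and the z axis of jar, either way round below 0.06 rad and contact force between the fingers and lid below 0.2 N), for 0.2 s.
At the end, for the whole second after the job is handed in: The lid is home: its flange within 1.5 mm of the glass rim at the centre, within 0.02 rad of square to the jar and within 4 mm of its axis, at rest, with the jar standing upright on the trivet (z of lid_seat in the frame of jar_mouth below 0.0015 m and horizontal distance between lid_seat and jar_mouth below 0.004 m and angle between the z axis of lid and the z axis of jar, either way round below 0.02 rad and linear speed of lid below 0.01 m/s and angle between jar's own z axis and vertical below 0.03 rad and horizontal distance between jar and trivet below 0.035 m and z of jar in the frame of trivet below 0.012 m); the robot touches nothing.
It fails at once if the lid cocks in the mouth: more than 0.07 rad out of square with the jar after it has entered the seal (z of lid_seat in the frame of jar_mouth below 0.009 m and horizontal distance between lid_seat and jar_mouth below 0.01 m and angle between the z axis of lid and the z axis of jar, either way round above 0.07 rad).
It fails at once if the jar is borne on so hard that it presses on the trivet with over 46 N (36 N besides the weight of jar and lid) (contact force between jar and trivet above 46 N).
It fails at once if the jar is shoved more than 20 mm or tipped by more than 0.1 rad (distance of jar from where it was at the start of the episode above 0.02 m or angle between jar's own z axis and vertical above 0.1 rad).
It fails at once if the tin, the peg or the teaspoon is moved more than 30 mm (distance of any of tin, peg, teaspoon from where it was at the start of the episode above 0.03 m).
It also fails if it takes over 72 s, if anything falls off the work surface, if the arm or the gripper's body presses on something with over 40 N, if the wrist force passes 120 N, or if a joint passes its speed limit or range.

### The arm

A 7-joint arm with a two-finger parallel gripper is mounted at the origin on a cart in front of the work surface, level with it; the furniture and walls round the work are solid. World frame = base frame: x ahead of the robot, y to its left, z up, the work surface at z = 0. Lengths are in mm, angles in rad, forces in N, time in s.
With the tool pointing down it reaches from about 350 to 775 mm from the base axis. Payload 3.1 kg.
Tool frame: the origin (TCP) lies on the centre line of the jaws, within the pads' length; the fingertips stand 25 mm ahead of it and the grasp point (between the pads) lies 6 mm ahead of it (env.tip_reach is the distance from the TCP to the fingertips, in mm); z points along the fingers, y is the line along which they close (so a half turn about z gives the same grasp; the last joint's range is limited). The gripper opens to 85 mm and grips with 20 to 120 N. Pads are 22 mm wide; open, the fingers measure 114 mm over their backs; the gripper's body (76 mm by 85 mm) begins 54 mm behind the grasp point. The pads swing forward as they close: fully open they stand 13 mm farther back than shut.
Start: joints at [-0.042, 0.311, 0.014, 1.512, -0.004, 1.319, -0.027], TCP at [550.015, 0.032, 256.304] pointing down, gripper open.
Joint ranges: [-2.7, 2.7], [-0.3, 1.91], [-1.27, 1.3], [0.12, 2.57], [-1.44, 4.58], [0.2, 2.03], [-3.05, 3.05]. Speed limits (rad/s): [2.79, 2.79, 3.14, 3.14, 3.14, 3.14, 3.14].

### API

Orientations are given as a unit quaternion [w, x, y, z].
In Python, from workcell import env gives the robot as it stands.
- The arm moves only by the shell command python3 -m jog 'ROWS' [FORCE]. ROWS is JSON, a list of rows, each a list of 5 numbers: the shift along the tool's x, y, z in m, then the turn about the tool's z in rad, then the gripper command: -1 is fully open, 1 is shut, values between are in proportion. In form: [[dx, dy, dz, yaw, claw], ...]. A call has exactly 8 rows; each row is the pose to reach, as a shift and turn from the pose commanded when the call began, along the tool's axes at that moment; what a row does not reach only later rows make up. A row lasts 1/10 s, in which the tool goes at most 50 mm and 8.59 degrees, less where a joint would pass 70% of its speed; a pose out of reach is approached as far as the arm can. A call with a gripper value outside its range is refused whole. The fingers move at their own pace and stop on an object; FORCE is the grip in N (left out, the last holds). Time passes only in rows, so rows that repeat a pose let the fingers close, or fill a call up. It gives the time, the measured TCP pose, the force, the opening and the grip force at its end, in the units of the state.
- env.read_state(): the state, without advancing time (a new reading comes with each control period).
- env.grab_frame(name): name is "scene" or "side" or "wrist"; returns a dict with "image" (384x512x3 uint8, red, green, blue), "fx", "fy", "cx", "cy" (pixels), "world_from_camera" (4x4, takes a point from camera to world coordinates). Camera axes: x right, y up, looking along -z (the intrinsics and any distortion apply to the point x, -y, -z); pixel columns grow to the right and rows downward; lengths in mm; the calibration is good to about 2 mm. The wrist camera is an equidistant fisheye: a pixel r from the principal point sees the ray r / f radians off the axis. A picture is of the moment at which its call begins. There is no depth.
- env.job_done(): hands the job in; it is judged then, once.
Trained networks look in the newest picture that a camera, given by its name, has taken for a name from the list of things; names that differ only in an ending like _2 or _b are one class to them, and where a whole thing is asked for, a point or a joint stands for the part that bears it (a point fixed in the world has none). Each returns a list of dicts, best first, with "p" (0 to 1); they miss things now and then, are a little off and sometimes report something else, mostly with a low value. They report only what shows in the picture. A call takes as long as a camera call.
- env.spot_in(thing, camera): "at" ([x, y, z] in mm, in world coordinates, good to about 4 mm: the middle of the surface that is visible of it).
- env.regions_of(thing, camera): "pixels" (384x512 bool, what is visible of it).
The state is a dict: "time": time; "joints": joint angles; "joint_vel": joint speeds; "tau": joint torques, N m; "tcp_pos": TCP position; "orientation": TCP orientation; "wrist_force": force on the tool from outside, world axes, zero at the start; "ft_torque": the same for the moment, N m; "width": opening from 0.0 (shut) to 1.0 (fully open); "finger_force": force on a finger pad.
Only numpy, scipy, OpenCV 4.12 (cv2) and the standard library are available. Lean on these libraries where they do the work, as an engineer would, in place of code of your own. Each camera call takes 0.05 s, during which the arm holds its last target. There are 200 camera calls.

## Working session

There is one attempt and no reset: what is moved stays moved. The work goes in short steps, Python scripts to look and compute and a shell command to move; the robot and the scene stay as the last step left them, time stands still between calls to the robot, and variables do not carry over. Pictures are saved under pics/ and viewed, at most 10 in all, crops included, and the job is handed in when it is done.

```bash
mkdir -p pics; ls; cat > h.py <<'E'
from workcell import env
import numpy as np, cv2
from scipy.spatial.transform import Rotation as R
def st():
    s=env.read_state(); q=np.array(s["orientation"]); m=R.from_quat(q[[1,2,3,0]]).as_matrix()
    return s,m
def pix(f,px,z):
    "pinhole pixel -> world point at height z"
    M=np.array(f["world_from_camera"]); d=M[:3,:3]@np.array([(px[0]-f["cx"])/f["fx"],-(px[1]-f["cy"])/f["fy"],-1])
    o=M[:3,3]; return o+d*(z-o[2])/d[2]
def totool(p):
    s,m=st(); return m.T@(np.array(p)-np.array(s["tcp_pos"]))
E
python3 - <<'E'
from h import *
s,m=st(); print(s); print(m.round(3))
ims=[]
for c in ["scene","side"]:
    f=env.grab_frame(c); cv2.imwrite(f"pics/{c}0.png",f["image"][:,:,::-1])
    print(c,f["fx"],f["cx"],f["cy"],np.array(f["world_from_camera"]).round(2).tolist())
    for t in ["jar","lid","lid_knob","tin","peg","teaspoon","trivet"]:
        print(t,[(np.round(d["at"],0).tolist(),round(d["p"],2)) for d in env.spot_in(t,c)[:2]])
E
```

```text
pics
{'time': 0.0, 'joints': array([-0.04171052,  0.31169276,  0.01398048,  1.51305305, -0.00439908,
        1.319205  , -0.02720875]), 'joint_vel': array([-0.0016415 ,  0.00122185,  0.0002916 , -0.00069981, -0.00035121,
        0.00050452, -0.00064437]), 'tau': array([-8.45983850e-04, -3.79911804e+01,  1.45537080e-01, -2.30588043e+01,
        1.22032766e-02,  1.37352623e-02,  4.05736500e-06]), 'tcp_pos': array([5.49328551e+02, 2.56471562e-02, 2.55240666e+02]), 'orientation': array([-0.00078946,  0.70707456,  0.70713804, -0.00085497]), 'wrist_force': array([-0.29172584,  0.37239593,  0.40962715]), 'ft_torque': array([-0.037932  , -0.02857998, -0.04212509]), 'finger_force': 0.0, 'width': 0.999645603312792}
[[-0.     1.    -0.002]
 [ 1.     0.    -0.   ]
 [-0.    -0.002 -1.   ]]
scene 394.6117168537389 248.38988736008497 192.02286865731153 [[0.7, 0.39, -0.6, -103.08], [-0.71, 0.37, -0.6, -741.12], [-0.01, 0.84, 0.54, 628.24], [0.0, 0.0, 0.0, 1.0]]
jar [([417.0, -278.0, 83.0], 0.88)]
lid [([473.0, 6.0, 24.0], 0.59), ([516.0, 197.0, 42.0], 0.46)]
lid_knob [([396.0, -302.0, 6.0], 0.28)]
tin [([516.0, 196.0, 45.0], 0.81)]
peg [([515.0, 137.0, 8.0], 0.47), ([521.0, 196.0, 42.0], 0.47)]
teaspoon [([529.0, -465.0, 3.0], 0.74)]
trivet [([395.0, -300.0, 8.0], 0.69)]
side 351.3064017745692 255.28531083823015 198.44291099716992 [[-0.97, 0.18, -0.17, 308.14], [-0.25, -0.67, 0.7, 568.15], [0.02, 0.72, 0.69, 788.4], [0.0, 0.0, 0.0, 1.0]]
jar [([436.0, -229.0, 88.0], 0.56)]
lid [([479.0, 22.0, 23.0], 0.87)]
lid_knob [([479.0, 25.0, 19.0], 0.72)]
tin [([530.0, 232.0, 56.0], 0.85)]
peg [([514.0, 142.0, 7.0], 0.51)]
teaspoon [([539.0, -463.0, 4.0], 0.56), ([438.0, -225.0, 88.0], 0.56)]
trivet [([405.0, -222.0, 10.0], 0.74), ([437.0, -224.0, 85.0], 0.42)]
```

```bash
python3 - <<'E'
import cv2,numpy as np
a=cv2.imread("pics/scene0.png");b=cv2.imread("pics/side0.png")
cv2.imwrite("pics/both0.png",cv2.resize(np.hstack([a[:,:400],b[:,112:]]),(800,384)))
cv2.imwrite("pics/sc.png",cv2.resize(a,(800,600)))
E
```

```text
(no output)
```

View pics/sc.png

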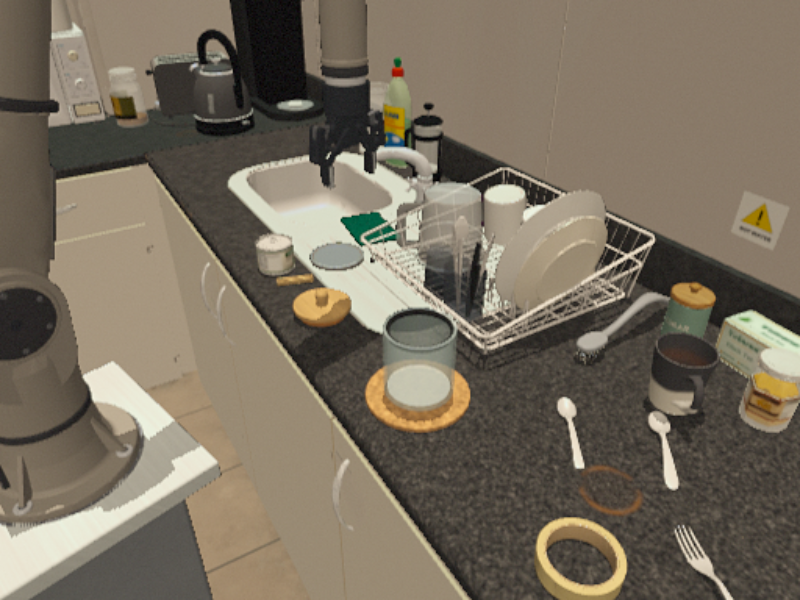

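View pics/side0.png

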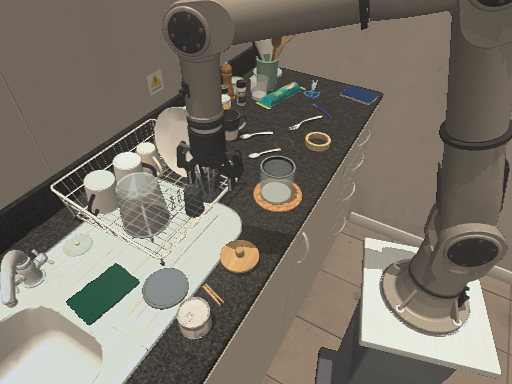

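The scene view shows the lid at about (322,305), knob up, and the jar on its trivet at about (420,350). The peg and tin are left of the lid, and the rack is behind the jar. In the side view the lid is at (240,256) and the jar at (278,180). Next I fit the silhouettes.

```bash
cat >> h.py <<'E'
from scipy.optimize import least_squares
th=np.linspace(0,2*np.pi,72)
def cyl(parts): return np.vstack([np.c_[r*np.cos(th),r*np.sin(th),0*th+z] for r,z in parts])
MOD={"jar":cyl([(53.5,9),(53.5,124)]),"lid":cyl([(44,0),(53.5,16),(53.5,25),(12,51)]),"trivet":cyl([(74,0),(74,9)])}
def proj(f,P):
    M=np.linalg.inv(np.array(f["world_from_camera"])); c=P@M[:3,:3].T+M[:3,3]
    x,y,z=c[:,0],-c[:,1],-c[:,2]
    if f["name"]=="wrist":
        r=np.hypot(x,y); t=np.arctan2(r,z); u=x/r*t; v=y/r*t
    else: u,v=x/z,y/z
    return np.c_[f["cx"]+f["fx"]*u,f["cy"]+f["fy"]*v]
def box(p): return np.r_[p.min(0),p.max(0)]
def fit(thing,cams,x0,dz=0):
    for c in cams:
        f=env.grab_frame(c); f["name"]=c
        r=env.regions_of(thing,c)
        if not r: print(c,"none"); continue
        ys,xs=np.nonzero(r[0]["pixels"]); b=np.r_[xs.min(),ys.min(),xs.max()+1,ys.max()+1]
        g=lambda x: box(proj(f,MOD[thing]+[x[0],x[1],dz]))-b
        s=least_squares(g,x0,loss="soft_l1"); print(thing,c,round(r[0]["p"],2),b,s.x.round(1),"res",s.fun.round(1))
E
python3 - <<'E'
from h import *
for c in ["scene","side"]:
    fit("jar",[c],[430,-250]); fit("lid",[c],[480,15]); fit("trivet",[c],[430,-250])
E
```

```text
jar scene 0.63 [245 197 293 264] [ 439.3 -265.1] res [-0.1 -0.7  0.1  0.5]
lid scene 0.78 [189 184 225 210] [481.3   6.1] res [-1.  -0.2  1.   0. ]
trivet scene 0.63 [234 238 301 277] [ 426.4 -274.9] res [ 1.9 -4.2 -1.9  2. ]
jar side 0.61 [259 156 296 205] [ 438. -259.] res [ 0.4 -0.6 -0.3  0.5]
lid side 0.68 [220 241 258 274] [480.9  20.6] res [-1.  -1.1  1.   0.7]
trivet side 0.9 [254 184 303 213] [ 427.3 -250.1] res [ 1.5 -2.8 -1.5  1.9]
```

```bash
python3 -m jog '[[0.004,-0.017,0,0,-1],[0.008,-0.034,0,0,-1],[0.012,-0.051,0,0,-1],[0.014,-0.068,0,0,-1],[0.014,-0.068,0,0,-1],[0.014,-0.068,0,0,-1],[0.014,-0.068,0,0,-1],[0.014,-0.068,0,0,-1]]' 40
python3 - <<'E'
from h import *
fit("lid",["wrist"],[481,13])
f=env.grab_frame("wrist"); cv2.imwrite("pics/w1.png",f["image"][:,:,::-1])
f["name"]="wrist"
print(f["fx"],f["cx"],f["cy"],np.array(f["world_from_camera"]).round(3).tolist(), st()[0]["tcp_pos"])
for t in ["lid","lid_knob"]: print([(np.round(d["at"],1),d["p"]) for d in env.spot_in(t,"wrist")[:2]])
E
```

```text
time: 2.2
tcp_pos: [482.7, 13.8, 256.2]
orientation: [0.0, 0.707, 0.707, 0.0]
wrist_force: [-0.2, -0.0, -0.4]
width: 0.998
finger_force: 0.0
lid wrist 0.77 [212 119 300 205] [483.   15.4] res [-0.3 -0.4  0.3  0.5]
297.3186396354542 256.1603742728098 192.21247283849902 [[1.0, -0.001, -0.001, 482.53], [0.001, 0.95, 0.312, 94.02], [0.001, -0.312, 0.95, 373.602], [0.0, 0.0, 0.0, 1.0]] [482.36483196  13.91703043 256.12943405]
[(array([517. , 139. ,  15.5]), 0.42)]
[(array([482.7,  18.1,  22. ]), 0.57)]
```

View pics/w1.png

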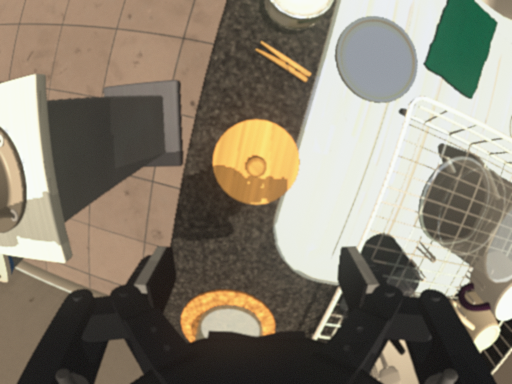

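The wrist view shows the lid at (256,163) with its knob at (256,166), and the fit puts it at about (483,16). Now a look at the jar from above before grasping.

```bash
python3 -m jog '[[-0.045,-0.01,0,0,-1],[-0.09,-0.02,0,0,-1],[-0.135,-0.03,0,0,-1],[-0.18,-0.043,0,0,-1],[-0.225,-0.043,0,0,-1],[-0.275,-0.043,0,0,-1],[-0.275,-0.043,0,0,-1],[-0.275,-0.043,0,0,-1]]'
python3 - <<'E'
from h import *
fit("jar",["wrist"],[438,-262]); fit("trivet",["wrist"],[430,-262])
f=env.grab_frame("wrist"); cv2.imwrite("pics/w2.png",f["image"][:,:,::-1])
f["name"]="wrist"
for P in ([483,16,51],): print(P)
for c in [(438,-262)]: print(proj(f,np.array([[*c,124.],[*c,9.]])))
E
```

```text
time: 3.25
tcp_pos: [438.5, -262.5, 256.0]
orientation: [-0.0, 0.708, 0.706, -0.0]
wrist_force: [0.1, 0.9, 0.4]
width: 1.003
finger_force: 0.0
jar wrist 0.82 [198 119 317 242] [ 440. -261.] res [-0.6 -0.7  0.6  0.7]
trivet wrist 0.57 [190 102 315 184] [ 435.4 -253.7] res [ 4.2 -3.7 -3.8 28.9]
[483, 16, 51]
[[253.89848226 193.37472957]
 [254.47865334 164.55364997]]
```

View pics/w2.png

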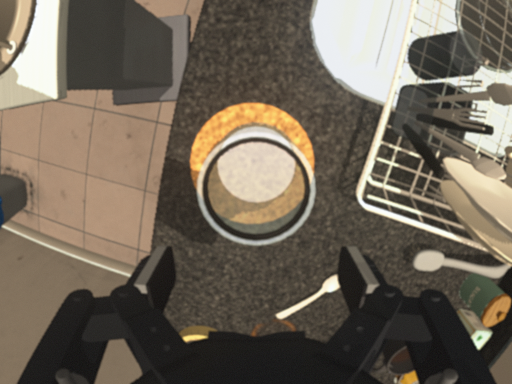

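The wrist view shows the jar rim centred at about (256,185), fitting (440,-261), with the rack well to the right and the spoon below at (310,298). Back to the lid to grasp it.

```bash
python3 -m jog '[[0.045,0.01,0,0,-1],[0.09,0.02,0,0,-1],[0.135,0.03,0,0,-1],[0.18,0.044,0,0,-1],[0.225,0.044,0,0,-1],[0.278,0.044,0.02,0,-1],[0.278,0.044,0.06,0,-1],[0.278,0.044,0.1,0,-1]]'
python3 -m jog '[[0,0,0.03,0,-1],[0,0,0.06,0,-1],[0,0,0.08,0,-1],[0,0,0.095,0,-1],[0,0,0.101,0,-1],[0,0,0.101,0,-1],[0,0,0.101,0,-1],[0,0,0.101,0,-1]]'
python3 -c "
from h import *
print(st()[0]['tcp_pos'],env.tip_reach); fit('lid',['wrist'],[483,15])"
```

```text
time: 4.3
tcp_pos: [483.4, 21.7, 156.2]
orientation: [0.001, 0.704, 0.71, 0.002]
wrist_force: [-0.4, -0.2, -0.7]
width: 1.001
finger_force: 0.0
time: 5.1
tcp_pos: [484.0, 17.3, 56.4]
orientation: [0.001, 0.707, 0.707, 0.001]
wrist_force: [-0.0, 0.3, 0.4]
width: 0.996
finger_force: 0.0
[483.98222121  17.26475515  56.40803523] 25.0
lid wrist 0.83 [164 151 343 314] [482.7  15.6] res [-2.5 -0.4  2.4  3.2]
```

```bash
python3 -m jog '[[-0.0015,-0.001,0.002,0,-1],[-0.0015,-0.001,0.002,0,1],[-0.0015,-0.001,0.002,0,1],[-0.0015,-0.001,0.002,0,1],[-0.0015,-0.001,0.002,0,1],[-0.0015,-0.001,0.002,0,1],[-0.0015,-0.001,0.002,0,1],[-0.0015,-0.001,0.002,0,1]]' 50
python3 -m jog '[[0,0,0,0,1],[0,0,0,0,1],[0,0,-0.01,0,1],[0,0,-0.03,0,1],[0,0,-0.06,0,1],[0,0,-0.1,0,1],[0,0,-0.14,0,1],[0,0,-0.14,0,1]]'
python3 - <<'E'
from h import *
print(st()[0]["tcp_pos"])
f=env.grab_frame("wrist"); a=f["image"][:,:,::-1]
g=env.grab_frame("scene"); b=g["image"][:,:,::-1]
cv2.imwrite("pics/w3.png",cv2.resize(np.hstack([a[60:340,100:420],b[60:340,100:420]]),(800,350)))
E
```

```text
time: 6.0
tcp_pos: [482.4, 15.6, 53.5]
orientation: [0.0, 0.707, 0.707, 0.0]
wrist_force: [-0.4, 0.6, 1.3]
width: 0.262
finger_force: 49.1
time: 6.8
tcp_pos: [485.8, 15.7, 199.2]
orientation: [0.004, 0.707, 0.707, 0.005]
wrist_force: [1.0, -0.1, -1.0]
width: 0.256
finger_force: 49.3
[485.77703448  15.74667125 199.23194429]
```

View pics/w3.png

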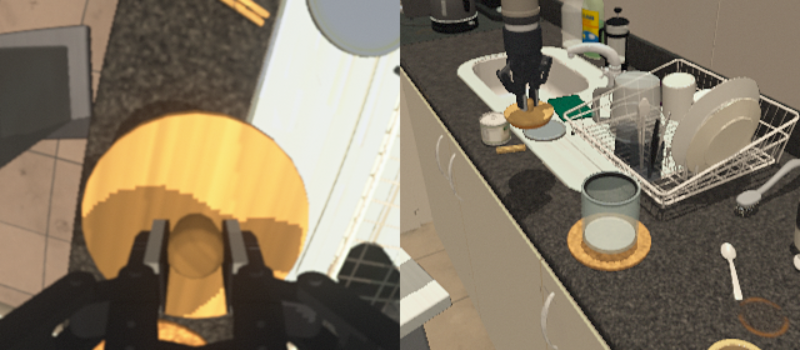

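The lid is held level by the knob: wrist crop (195,245), scene crop (530,112), clear of everything. Now carrying it over the jar.

```bash
python3 -m jog '[[-0.03,-0.01,-0.01,0,1],[-0.075,-0.02,-0.01,0,1],[-0.12,-0.03,-0.01,0,1],[-0.165,-0.043,-0.01,0,1],[-0.21,-0.043,-0.01,0,1],[-0.25,-0.043,-0.01,0,1],[-0.27,-0.043,-0.01,0,1],[-0.2765,-0.043,-0.01,0,1]]'
python3 -m jog '[[0,0,0,0,1],[0,0,0,0,1],[0,0,0,0,1],[0,0,0,0,1],[0,0,0,0,1],[0,0,0,0,1],[0,0,0,0,1],[0,0,0,0,1]]'
python3 - <<'E'
from h import *
print(st()[0]["tcp_pos"])
fit("jar",["scene","side","wrist"],[440,-261]); fit("lid",["scene","side","wrist"],[440,-261],st()[0]["tcp_pos"][2]-53.5)
f=env.grab_frame("wrist"); a=f["image"][:,:,::-1]
g=env.grab_frame("side"); b=g["image"][:,:,::-1]; g=env.grab_frame("scene"); c=g["image"][:,:,::-1]
cv2.imwrite("pics/w4.png",np.hstack([cv2.resize(b[90:240,200:350],(400,400)),cv2.resize(c[140:290,190:340],(400,400))]))
cv2.imwrite("pics/w4w.png",a)
E
```

```text
time: 7.7
tcp_pos: [436.5, -263.6, 201.1]
orientation: [-0.002, 0.709, 0.705, -0.002]
wrist_force: [-0.1, 0.6, -1.4]
width: 0.26
finger_force: 49.3
time: 8.5
tcp_pos: [439.0, -261.0, 203.4]
orientation: [0.0, 0.707, 0.707, 0.0]
wrist_force: [0.0, 0.6, -1.9]
width: 0.26
finger_force: 49.3
[ 439.03663362 -260.97355919  203.3689641 ]
jar scene 0.98 [245 203 293 264] [ 437.9 -266.4] res [-0.1 -6.3  0.1  1.1]
jar side 0.68 [259 161 296 205] [ 437.  -253.8] res [ 0.3 -4.5 -0.3  1.7]
jar wrist 0.58 [199 124 317 168] [ 449.5 -260. ] res [ -3.   -1.7  26.3 106.2]
scene none
lid side 0.71 [261 143 297 169] [ 437.3 -256. ] res [-0.4 -0.5  0.4  0.3]
lid wrist 0.61 [165 148 347 314] [ 439.2 -260.5] res [-2.7 -0.4  2.8  3.7]
```

View pics/w4.png

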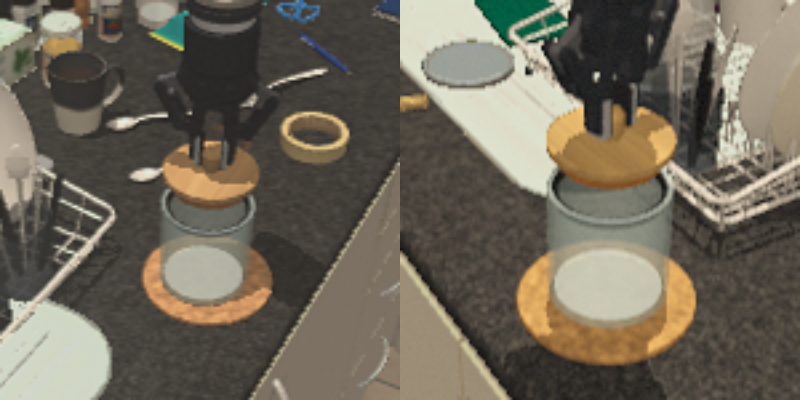

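Both views show the lid level just above the rim, centred within about 3 mm: side crop lid (211,172) over rim (208,205), scene crop lid (612,145) over rim (609,195). I trust the wrist fit, so I lower straight down.

```bash
python3 -m jog '[[0,0.0005,0.008,0,1],[0,0.0005,0.016,0,1],[0,0.0005,0.021,0,1],[0,0.0005,0.024,0,1],[0,0.0005,0.026,0,1],[0,0.0005,0.027,0,1],[0,0.0005,0.027,0,1],[0,0.0005,0.027,0,1]]'
python3 -m jog '[[0,0,0.001,0,1],[0,0,0.002,0,1],[0,0,0.003,0,1],[0,0,0.003,0,1],[0,0,0.003,0,1],[0,0,0.003,0,1],[0,0,0.003,0,1],[0,0,0.003,0,1]]'
```

```text
time: 10.05
tcp_pos: [439.7, -261.1, 176.6]
orientation: [0.0, 0.707, 0.707, 0.0]
wrist_force: [-0.1, 0.9, -1.6]
width: 0.257
finger_force: 49.3
time: 10.85
tcp_pos: [439.5, -261.0, 173.3]
orientation: [0.0, 0.707, 0.707, -0.0]
wrist_force: [-0.3, 1.0, -1.5]
width: 0.258
finger_force: 49.2
```

```bash
python3 -m jog '[[0,0,0.0005,0,1],[0,0,0.001,0,1],[0,0,0.0015,0,1],[0,0,0.002,0,1],[0,0,0.002,0,1],[0,0,0.002,0,1],[0,0,0.002,0,1],[0,0,0.002,0,1]]'
python3 -c "
from h import *
fit('lid',['side','scene'],[440,-261],118)"
```

```text
time: 11.65
tcp_pos: [439.5, -261.0, 171.9]
orientation: [0.0, 0.707, 0.707, 0.0]
wrist_force: [-4.0, 1.5, 5.2]
width: 0.259
finger_force: 49.8
lid side 0.87 [261 151 296 177] [ 437.3 -258.4] res [-0.5 -0.4  0.5  0.3]
lid scene 0.85 [244 194 293 223] [ 436.1 -266.1] res [ 0.1 -3.9 -0.1  1.3]
```

```bash
python3 -m jog '[[0,-0.0005,0,0,1],[0,-0.001,0,0,1],[0,-0.0015,0,0,1],[0,-0.0015,0,0,1],[0,-0.0015,0,0,1],[0,-0.0015,0,0,1],[0,-0.0015,0,0,1],[0,-0.0015,0,0,1]]'
```

```text
time: 12.65
tcp_pos: [439.2, -260.9, 171.8]
orientation: [0.001, 0.707, 0.707, 0.001]
wrist_force: [1.5, 1.1, 6.1]
width: 0.263
finger_force: 49.8
```

```bash
python3 -m jog '[[0,0.0005,0,0,0.3],[0,0.0005,0,0,0],[0,0.0005,0,0,0],[0,0.0005,0,0,0],[0,0.0005,0,0,-0.2],[0,0.0005,0,0,-0.2],[0,0.0005,0,0,-0.2],[0,0.0005,0,0,-0.2]]'
python3 -m jog '[[0,0,-0.01,0,-0.2],[0,0,-0.03,0,-0.2],[0,0,-0.06,0,-0.2],[0,0,-0.08,0,0.5],[0,0,-0.08,0,1],[0,0,-0.08,0,1],[0,0,-0.08,0,1],[0,0,-0.08,0,1]]'
python3 - <<'E'
from h import *
fit("lid",["scene","side","wrist"],[440,-261],118)
fit("jar",["scene","side"],[440,-261])
f=env.grab_frame("wrist"); a=f["image"][:,:,::-1]
g=env.grab_frame("side"); b=g["image"][:,:,::-1]; g=env.grab_frame("scene"); c=g["image"][:,:,::-1]
cv2.imwrite("pics/w5.png",np.hstack([cv2.resize(b[120:220,225:325],(400,400)),cv2.resize(c[175:275,220:320],(400,400))]))
E
```

```text
time: 13.45
tcp_pos: [438.5, -261.0, 171.3]
orientation: [0.0, 0.707, 0.707, -0.0]
wrist_force: [-1.0, 0.1, -0.1]
width: 0.602
finger_force: 0.0
time: 14.25
tcp_pos: [437.8, -260.5, 250.0]
orientation: [-0.001, 0.707, 0.707, -0.0]
wrist_force: [0.6, -0.0, -0.4]
width: 0.001
finger_force: 0.0
lid scene 0.97 [245 190 293 223] [ 439.1 -264.8] res [-0.4 -0.6  0.4  0.4]
lid side 0.85 [261 150 296 177] [ 437.7 -260.5] res [-0.4  0.2  0.4 -0.2]
lid wrist 0.78 [195 132 322 249] [ 440.4 -260.4] res [-2.1 -0.9  2.2  7.8]
jar scene 0.87 [245 212 293 264] [ 437.8 -266.4] res [ -0.1 -15.3   0.1   1.1]
jar side 0.74 [260 170 295 206] [ 436.6 -251.3] res [ -0.8 -13.1   0.7   1.3]
```

View pics/w5.png

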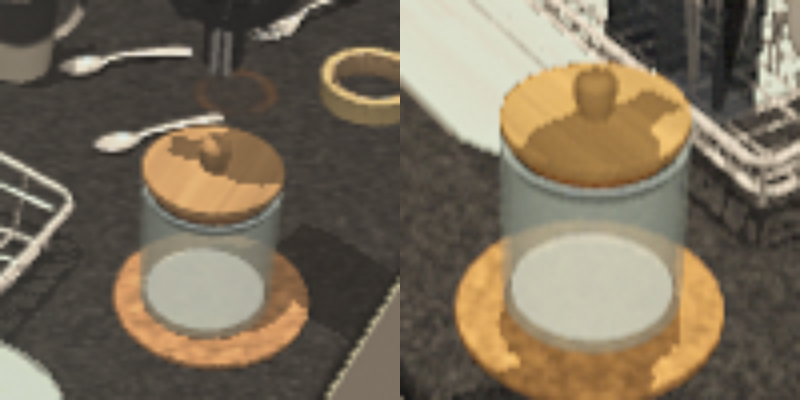

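The lid sits level in the mouth and is let go: side crop flange at (213,170), scene crop (595,125), with an even gap to the rim. Pressing starts on the +y side.

```bash
python3 -m jog '[[0.02,0.001,0.01,0,1],[0.042,0.001,0.03,0,1],[0.042,0.001,0.055,0,1],[0.042,0.001,0.07,0,1],[0.042,0.001,0.078,0,1],[0.042,0.001,0.078,0,1],[0.042,0.001,0.078,0,1],[0.042,0.001,0.078,0,1]]'
python3 -m jog '[[0,0,0.001,0,1],[0,0,0.002,0,1],[0,0,0.003,0,1],[0,0,0.004,0,1],[0,0,0.005,0,1],[0,0,0.005,0,1],[0,0,0.005,0,1],[0,0,0.005,0,1]]'
```

```text
time: 15.7
tcp_pos: [440.3, -219.5, 174.4]
orientation: [0.001, 0.707, 0.707, 0.0]
wrist_force: [0.6, 0.1, -0.4]
width: -0.001
finger_force: 0.0
time: 16.5
tcp_pos: [439.6, -219.0, 168.3]
orientation: [0.0, 0.707, 0.707, 0.0]
wrist_force: [0.4, -0.0, 0.6]
width: 0.002
finger_force: 0.0
```

```bash
python3 -m jog '[[0,0,0.0005,0,1],[0,0,0.001,0,1],[0,0,0.0015,0,1],[0,0,0.002,0,1],[0,0,0.0025,0,1],[0,0,0.0025,0,1],[0,0,0.0025,0,1],[0,0,0.0025,0,1]]'
```

```text
time: 17.3
tcp_pos: [439.5, -219.0, 165.8]
orientation: [0.0, 0.707, 0.707, 0.0]
wrist_force: [-0.4, -0.2, -0.3]
width: 0.004
finger_force: 0.0
```

```bash
python3 -m jog '[[0,0,0.0005,0,1],[0,0,0.001,0,1],[0,0,0.0015,0,1],[0,0,0.0015,0,1],[0,0,0.0015,0,1],[0,0,0.0015,0,1],[0,0,0.0015,0,1],[0,0,0.0015,0,1]]'
```

```text
time: 18.1
tcp_pos: [439.7, -218.8, 164.5]
orientation: [0.0, 0.707, 0.707, 0.0]
wrist_force: [-1.1, 1.1, 5.3]
width: 0.002
finger_force: 2.5
```

```bash
python3 -m jog '[[0,0,0.0005,0,1],[0,0,0.001,0,1],[0,0,0.0015,0,1],[0,0,0.002,0,1],[0,0,0.002,0,1],[0,0,0.002,0,1],[0,0,0.002,0,1],[0,0,0.002,0,1]]'
```

```text
time: 18.9
tcp_pos: [439.7, -218.6, 162.9]
orientation: [-0.0, 0.707, 0.707, 0.0]
wrist_force: [-1.5, 1.8, 8.2]
width: -0.002
finger_force: 4.1
```

```bash
python3 -m jog '[[0,0,-0.034,0,1],[-0.02,0,-0.034,0,1],[-0.05,0,-0.034,0,1],[-0.084,0,-0.034,0,1],[-0.084,0,-0.03,0,1],[-0.084,0,-0.015,0,1],[-0.084,0,-0.006,0,1],[-0.084,0,-0.004,0,1]]'
python3 -m jog '[[0,0,0.001,0,1],[0,0,0.0015,0,1],[0,0,0.002,0,1],[0,0,0.0025,0,1],[0,0,0.003,0,1],[0,0,0.003,0,1],[0,0,0.003,0,1],[0,0,0.003,0,1]]'
```

```text
time: 19.7
tcp_pos: [438.8, -302.6, 164.8]
orientation: [-0.001, 0.707, 0.707, -0.001]
wrist_force: [-0.4, -1.1, 0.6]
width: 0.005
finger_force: 0.6
time: 20.5
tcp_pos: [439.9, -302.8, 164.4]
orientation: [0.0, 0.707, 0.707, 0.0]
wrist_force: [-1.3, 2.3, 5.4]
width: 0.001
finger_force: 2.8
```

```bash
python3 -m jog '[[0,0,0.0005,0,1],[0,0,0.001,0,1],[0,0,0.0015,0,1],[0,0,0.002,0,1],[0,0,0.0025,0,1],[0,0,0.003,0,1],[0,0,0.003,0,1],[0,0,0.003,0,1]]'
```

```text
time: 21.3
tcp_pos: [440.4, -303.7, 163.6]
orientation: [0.002, 0.707, 0.707, 0.001]
wrist_force: [-3.3, 2.2, 13.9]
width: 0.001
finger_force: 7.0
```

```bash
python3 -m jog '[[0,0,0.0005,0,1],[0,0,0.001,0,1],[0,0,0.0015,0,1],[0,0,0.002,0,1],[0,0,0.002,0,1],[0,0,0.002,0,1],[0,0,0.002,0,1],[0,0,0.002,0,1]]'
```

```text
time: 22.1
tcp_pos: [440.5, -304.1, 162.4]
orientation: [0.002, 0.707, 0.707, 0.001]
wrist_force: [-4.5, 2.8, 17.2]
width: 0.0
finger_force: 8.6
```

```bash
python3 -m jog '[[0,0,0.0005,0,1],[0,0,0.001,0,1],[0,0,0.0015,0,1],[0,0,0.0015,0,1],[0,0,0.0015,0,1],[0,0,0.0015,0,1],[0,0,0.0015,0,1],[0,0,0.0015,0,1]]'
python3 -m jog '[[0,0,-0.02,0,1],[0,0,-0.04,0,1],[0.03,0,-0.04,0,1],[0.06,0,-0.04,0,1],[0.084,0,-0.04,0,1],[0.084,0,-0.03,0,1],[0.084,0,-0.015,0,1],[0.084,0,-0.008,0,1]]'
python3 -m jog '[[0,0,0.001,0,1],[0,0,0.002,0,1],[0,0,0.003,0,1],[0,0,0.0035,0,1],[0,0,0.004,0,1],[0,0,0.004,0,1],[0,0,0.004,0,1],[0,0,0.004,0,1]]'
```

```text
time: 22.9
tcp_pos: [440.7, -304.3, 161.2]
orientation: [0.003, 0.707, 0.707, 0.001]
wrist_force: [-5.2, 1.7, 19.8]
width: 0.003
finger_force: 9.3
time: 23.7
tcp_pos: [438.7, -219.3, 163.5]
orientation: [-0.001, 0.707, 0.707, -0.001]
wrist_force: [-1.0, 1.0, 13.2]
width: 0.005
finger_force: 8.6
time: 24.5
tcp_pos: [439.7, -219.7, 162.2]
orientation: [0.001, 0.707, 0.707, 0.0]
wrist_force: [-2.1, 0.3, 6.9]
width: 0.0
finger_force: 3.3
```

```bash
python3 -m jog '[[0,0,0.0005,0,1],[0,0,0.001,0,1],[0,0,0.0015,0,1],[0,0,0.002,0,1],[0,0,0.0025,0,1],[0,0,0.003,0,1],[0,0,0.003,0,1],[0,0,0.003,0,1]]'
python3 -m jog '[[0,0,0.0005,0,1],[0,0,0.001,0,1],[0,0,0.0015,0,1],[0,0,0.002,0,1],[0,0,0.002,0,1],[0,0,0.002,0,1],[0,0,0.002,0,1],[0,0,0.002,0,1]]'
```

```text
time: 25.3
tcp_pos: [439.9, -219.5, 161.3]
orientation: [0.001, 0.707, 0.707, 0.001]
wrist_force: [-5.8, 2.6, 17.9]
width: 0.0
finger_force: 8.9
time: 26.1
tcp_pos: [440.1, -219.3, 159.9]
orientation: [0.001, 0.707, 0.707, 0.001]
wrist_force: [-7.0, 3.6, 20.8]
width: 0.005
finger_force: 10.5
```

```bash
python3 -m jog '[[0,0,-0.02,0,1],[0,0,-0.042,0,1],[-0.03,0,-0.042,0,1],[-0.06,0,-0.042,0,1],[-0.084,0,-0.042,0,1],[-0.084,0,-0.03,0,1],[-0.084,0,-0.018,0,1],[-0.084,0,-0.012,0,1]]'
python3 -m jog '[[0,0,0.002,0,1],[0,0,0.0035,0,1],[0,0,0.0045,0,1],[0,0,0.0055,0,1],[0,0,0.0065,0,1],[0,0,0.0075,0,1],[0,0,0.0085,0,1],[0,0,0.0085,0,1]]'
python3 -m jog '[[0,0,0.0005,0,1],[0,0,0.001,0,1],[0,0,0.0015,0,1],[0,0,0.002,0,1],[0,0,0.002,0,1],[0,0,0.002,0,1],[0,0,0.002,0,1],[0,0,0.002,0,1]]'
```

```text
time: 26.9
tcp_pos: [439.0, -300.9, 165.8]
orientation: [-0.002, 0.706, 0.708, 0.0]
wrist_force: [-1.2, 0.4, -0.6]
width: -0.001
finger_force: 0.0
time: 27.7
tcp_pos: [440.2, -303.5, 161.8]
orientation: [0.001, 0.707, 0.707, 0.0]
wrist_force: [-2.2, 2.2, 9.4]
width: -0.002
finger_force: 5.2
time: 28.5
tcp_pos: [440.6, -304.4, 161.5]
orientation: [0.003, 0.707, 0.707, 0.001]
wrist_force: [-4.4, 2.2, 16.1]
width: 0.004
finger_force: 8.2
```

```bash
python3 -m jog '[[0,0,0.0005,0,1],[0,0,0.001,0,1],[0,0,0.0015,0,1],[0,0,0.002,0,1],[0,0,0.002,0,1],[0,0,0.002,0,1],[0,0,0.002,0,1],[0,0,0.002,0,1]]'
python3 -m jog '[[0,0,0.0005,0,1],[0,0,0.001,0,1],[0,0,0.0015,0,1],[0,0,0.0015,0,1],[0,0,0.0015,0,1],[0,0,0.0015,0,1],[0,0,0.0015,0,1],[0,0,0.0015,0,1]]'
```

```text
time: 29.3
tcp_pos: [440.9, -304.8, 160.5]
orientation: [0.003, 0.707, 0.707, 0.001]
wrist_force: [-4.7, 3.1, 19.8]
width: 0.001
finger_force: 10.2
time: 30.1
tcp_pos: [441.0, -305.0, 159.3]
orientation: [0.003, 0.707, 0.707, 0.001]
wrist_force: [-5.5, 2.5, 21.4]
width: 0.0
finger_force: 10.9
```

```bash
python3 -m jog '[[0,0,0.0005,0,1],[0,0,0.001,0,1],[0,0,0.0015,0,1],[0,0,0.0015,0,1],[0,0,0.0015,0,1],[0,0,0.0015,0,1],[0,0,0.0015,0,1],[0,0,0.0015,0,1]]'
python3 -m jog '[[0,0,-0.02,0,1],[0,0,-0.042,0,1],[0.03,0,-0.042,0,1],[0.06,0,-0.042,0,1],[0.084,0,-0.042,0,1],[0.084,0,-0.03,0,1],[0.084,0,-0.018,0,1],[0.084,0,-0.012,0,1]]'
python3 -m jog '[[0,0,0.002,0,1],[0,0,0.0035,0,1],[0,0,0.0045,0,1],[0,0,0.0055,0,1],[0,0,0.0065,0,1],[0,0,0.0075,0,1],[0,0,0.0085,0,1],[0,0,0.0085,0,1]]'
```

```text
time: 30.9
tcp_pos: [441.1, -305.2, 158.2]
orientation: [0.004, 0.707, 0.707, 0.001]
wrist_force: [-4.9, 2.3, 23.9]
width: 0.0
finger_force: 11.7
time: 31.7
tcp_pos: [438.3, -220.0, 162.7]
orientation: [-0.001, 0.708, 0.706, -0.001]
wrist_force: [0.3, 0.2, 0.3]
width: -0.002
finger_force: 0.0
time: 32.5
tcp_pos: [439.5, -219.8, 159.2]
orientation: [0.001, 0.707, 0.707, 0.0]
wrist_force: [-6.3, 2.6, 17.3]
width: -0.0
finger_force: 8.8
```

```bash
python3 -m jog '[[0,0,0.0005,0,1],[0,0,0.001,0,1],[0,0,0.0015,0,1],[0,0,0.002,0,1],[0,0,0.002,0,1],[0,0,0.002,0,1],[0,0,0.002,0,1],[0,0,0.002,0,1]]'
python3 -m jog '[[0,0,0.0005,0,1],[0,0,0.001,0,1],[0,0,0.001,0,1],[0,0,0.001,0,1],[0,0,0.001,0,1],[0,0,0.001,0,1],[0,0,0.001,0,1],[0,0,0.001,0,1]]'
```

```text
time: 33.3
tcp_pos: [439.7, -219.7, 158.0]
orientation: [0.001, 0.707, 0.707, 0.001]
wrist_force: [-7.7, 2.9, 22.8]
width: 0.004
finger_force: 11.1
time: 34.1
tcp_pos: [439.8, -219.6, 158.0]
orientation: [0.001, 0.707, 0.707, 0.001]
wrist_force: [-9.5, 5.4, 27.2]
width: 0.0
finger_force: 13.8
```

+y has bottomed on the rim: 158.0 with force rising, which matches the 133 mm flange-top height. Back to −y.

```bash
python3 -m jog '[[0,0,-0.02,0,1],[0,0,-0.042,0,1],[-0.03,0,-0.042,0,1],[-0.06,0,-0.042,0,1],[-0.084,0,-0.042,0,1],[-0.084,0,-0.03,0,1],[-0.084,0,-0.018,0,1],[-0.084,0,-0.012,0,1]]'
python3 -m jog '[[0,0,0.002,0,1],[0,0,0.0035,0,1],[0,0,0.0045,0,1],[0,0,0.0055,0,1],[0,0,0.0065,0,1],[0,0,0.0075,0,1],[0,0,0.0085,0,1],[0,0,0.0085,0,1]]'
python3 -m jog '[[0,0,0.0005,0,1],[0,0,0.001,0,1],[0,0,0.0015,0,1],[0,0,0.002,0,1],[0,0,0.002,0,1],[0,0,0.002,0,1],[0,0,0.002,0,1],[0,0,0.002,0,1]]'
```

```text
time: 34.9
tcp_pos: [439.1, -300.9, 162.8]
orientation: [-0.002, 0.707, 0.708, 0.0]
wrist_force: [-0.0, 0.2, -1.0]
width: 0.0
finger_force: 0.0
time: 35.7
tcp_pos: [440.0, -303.2, 158.5]
orientation: [0.001, 0.707, 0.707, 0.0]
wrist_force: [-2.5, 2.1, 9.1]
width: 0.001
finger_force: 4.8
time: 36.5
tcp_pos: [440.4, -304.0, 158.3]
orientation: [0.002, 0.707, 0.707, 0.001]
wrist_force: [-3.9, 1.9, 16.6]
width: 0.001
finger_force: 8.3
```

```bash
python3 -m jog '[[0,0,0.0005,0,1],[0,0,0.001,0,1],[0,0,0.0015,0,1],[0,0,0.002,0,1],[0,0,0.002,0,1],[0,0,0.002,0,1],[0,0,0.002,0,1],[0,0,0.002,0,1]]'
```

```text
time: 37.3
tcp_pos: [441.0, -305.1, 158.0]
orientation: [0.004, 0.707, 0.707, 0.001]
wrist_force: [-4.5, 1.5, 22.7]
width: 0.005
finger_force: 11.4
```

```bash
python3 -m jog '[[0,0,0.0005,0,1],[0,0,0.001,0,1],[0,0,0.001,0,1],[0,0,0.001,0,1],[0,0,0.001,0,1],[0,0,0.001,0,1],[0,0,0.001,0,1],[0,0,0.001,0,1]]'
python3 -m jog '[[0,0,-0.02,0,1],[0,0,-0.042,0,1],[0.03,0,-0.042,0,1],[0.06,0,-0.042,0,1],[0.084,0,-0.042,0,1],[0.084,0,-0.03,0,1],[0.084,0,-0.018,0,1],[0.084,0,-0.012,0,1]]'
python3 -m jog '[[0,0,0.002,0,1],[0,0,0.0035,0,1],[0,0,0.0045,0,1],[0,0,0.0055,0,1],[0,0,0.0065,0,1],[0,0,0.0075,0,1],[0,0,0.0085,0,1],[0,0,0.0085,0,1]]'
python3 -m jog '[[0,0,0.0005,0,1],[0,0,0.001,0,1],[0,0,0.0015,0,1],[0,0,0.002,0,1],[0,0,0.002,0,1],[0,0,0.002,0,1],[0,0,0.002,0,1],[0,0,0.002,0,1]]'
```

```text
time: 38.1
tcp_pos: [441.4, -305.8, 158.0]
orientation: [0.005, 0.707, 0.707, 0.001]
wrist_force: [-5.9, 2.5, 26.2]
width: 0.001
finger_force: 13.1
time: 38.9
tcp_pos: [438.3, -219.9, 161.7]
orientation: [-0.001, 0.708, 0.706, -0.001]
wrist_force: [-0.8, -0.6, -0.2]
width: -0.001
finger_force: 0.0
time: 39.7
tcp_pos: [439.8, -219.5, 158.0]
orientation: [0.001, 0.707, 0.707, 0.0]
wrist_force: [-5.0, 2.1, 15.6]
width: 0.002
finger_force: 8.2
time: 40.5
tcp_pos: [439.9, -219.4, 158.0]
orientation: [0.001, 0.707, 0.707, 0.001]
wrist_force: [-8.7, 4.1, 27.0]
width: -0.003
finger_force: 13.4
```

Both sides sit at 158.0 and stay there under load. I retreat and check the lid, including the x direction.

```bash
python3 -m jog '[[0,0,-0.02,0,1],[0,0,-0.042,0,1],[-0.02,0,-0.07,0,1],[-0.04,0,-0.1,0,1],[-0.042,0,-0.12,0,1],[-0.042,0,-0.12,0,1],[-0.042,0,-0.12,0,1],[-0.042,0,-0.12,0,1]]'
python3 - <<'E'
from h import *
for z in (115,108): fit("lid",["side","scene"],[440,-261],z)
g=env.grab_frame("side"); b=g["image"][:,:,::-1]; g=env.grab_frame("scene"); c=g["image"][:,:,::-1]
cv2.imwrite("pics/w6.png",np.hstack([cv2.resize(b[120:220,225:325],(400,400)),cv2.resize(c[175:275,220:320],(400,400))]))
E
```

```text
time: 41.3
tcp_pos: [439.0, -259.9, 271.4]
orientation: [-0.001, 0.707, 0.708, -0.0]
wrist_force: [-0.2, 0.1, -0.3]
width: 0.003
finger_force: 0.0
lid side 0.96 [261 153 297 177] [ 435.6 -258.6] res [ 0.1 -1.5 -0.1  1.1]
lid scene 0.97 [247 194 293 224] [ 439.9 -267. ] res [-1.4 -3.3  1.3  0.8]
side none
lid scene 0.81 [246 194 293 224] [ 445.9 -260.5] res [-0.5 -2.8  0.5  1. ]
```

View pics/w6.png

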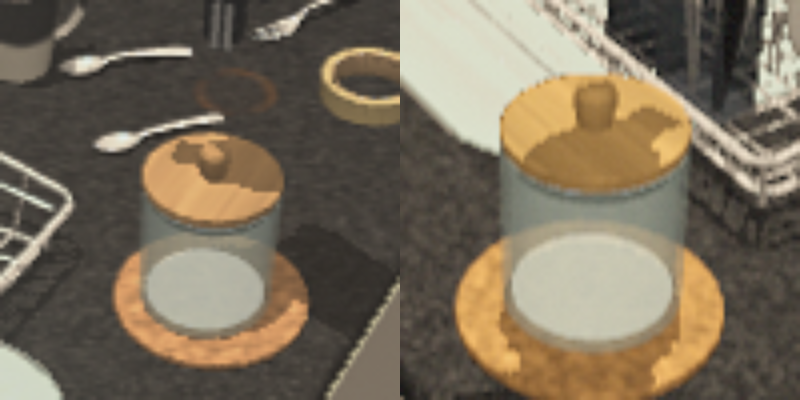

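The lid has sunk evenly onto the rim: side crop flange at (213,185), scene crop (595,135). Next a gentle check of the ±x sides for tilt about y.

```bash
python3 -m jog '[[0,-0.02,0.02,0,1],[0,-0.041,0.05,0,1],[0,-0.041,0.075,0,1],[0,-0.041,0.09,0,1],[0,-0.041,0.1,0,1],[0,-0.041,0.105,0,1],[0,-0.041,0.107,0,1],[0,-0.041,0.107,0,1]]'
python3 -m jog '[[0,0,0.002,0,1],[0,0,0.0035,0,1],[0,0,0.0045,0,1],[0,0,0.0055,0,1],[0,0,0.0065,0,1],[0,0,0.0075,0,1],[0,0,0.0085,0,1],[0,0,0.0085,0,1]]'
```

```text
time: 42.6
tcp_pos: [399.0, -261.2, 166.2]
orientation: [0.0, 0.707, 0.707, 0.0]
wrist_force: [0.0, 0.1, -0.2]
width: -0.002
finger_force: 0.0
time: 43.4
tcp_pos: [398.6, -261.0, 158.1]
orientation: [0.0, 0.707, 0.707, 0.0]
wrist_force: [-1.3, 0.9, 5.6]
width: -0.002
finger_force: 2.6
```

```bash
python3 -m jog '[[0,0,0.0005,0,1],[0,0,0.001,0,1],[0,0,0.0015,0,1],[0,0,0.002,0,1],[0,0,0.0025,0,1],[0,0,0.003,0,1],[0,0,0.003,0,1],[0,0,0.003,0,1]]'
python3 -m jog '[[0,0,-0.02,0,1],[0,0,-0.042,0,1],[0,0.03,-0.042,0,1],[0,0.06,-0.042,0,1],[0,0.083,-0.042,0,1],[0,0.083,-0.03,0,1],[0,0.083,-0.018,0,1],[0,0.083,-0.012,0,1]]'
python3 -m jog '[[0,0,0.002,0,1],[0,0,0.0035,0,1],[0,0,0.0045,0,1],[0,0,0.0055,0,1],[0,0,0.0065,0,1],[0,0,0.0075,0,1],[0,0,0.0085,0,1],[0,0,0.0085,0,1]]'
```

```text
time: 44.2
tcp_pos: [398.6, -261.0, 158.0]
orientation: [0.0, 0.707, 0.707, 0.001]
wrist_force: [-7.5, 4.2, 21.6]
width: -0.001
finger_force: 11.0
time: 45.0
tcp_pos: [479.3, -260.8, 164.2]
orientation: [-0.002, 0.707, 0.707, -0.001]
wrist_force: [-0.7, 0.6, 1.3]
width: 0.003
finger_force: 0.0
time: 45.8
tcp_pos: [481.7, -261.0, 158.2]
orientation: [0.0, 0.707, 0.707, 0.0]
wrist_force: [-0.2, 0.5, 2.8]
width: 0.001
finger_force: 1.1
```

All four sides are at 158.0 to 158.2, so the lid is home and level. Retreat and hand in.

```bash
python3 -m jog '[[0,0,-0.02,0,1],[0,0,-0.05,0,1],[0,-0.02,-0.09,0,1],[0,-0.04,-0.12,0,1],[0,-0.04,-0.12,0,1],[0,-0.04,-0.12,0,1],[0,-0.04,-0.12,0,1],[0,-0.04,-0.12,0,1]]'
python3 -c "
from h import *
print(env.job_done())"
```

```text
time: 46.6
tcp_pos: [441.4, -260.1, 276.0]
orientation: [-0.002, 0.707, 0.707, -0.0]
wrist_force: [-0.1, -0.3, 0.9]
width: -0.001
finger_force: 0.0
the job is handed in; nothing more can be done
None
```

I handed the job in at about 47 s with the lid home and level: all four sides of its flange sat within about 0.2 mm of the expected height, and pressing never read above about 27 N; the hand-in call returned no verdict.

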